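# Open the upper half of a split guard door, lower half left bolted

### The arm

A 7-joint arm with a two-finger parallel gripper is mounted at the origin on the work surface. World frame = base frame: x ahead of the robot, y to its left, z up, the work surface at z = 0. Lengths are in m, angles in rad, forces in N, time in s.
With the tool pointing down it reaches from about 0.4 to 0.85 m from the base axis. Payload 10.4 kg.
Tool frame: the origin (TCP) lies where the fingers leave the gripper's body, on its centre line; the fingertips stand 70 mm ahead of it and the grasp point (between the pads) lies r.grip_depth ahead of it (r.grip_depth is the distance from the TCP to the grasp point, in m); z points along the fingers, y is the direction in which the jaws open and shut (so a half turn about z gives the same grasp; the last joint's range is limited). The gripper opens to 87 mm and grips with 3 to 60 N. Pads are 19 mm wide; open, the fingers measure 117 mm over their backs; the gripper's body (75 mm by 190 mm) begins 51 mm behind the grasp point.
Start: joints at [-1.364, 0.332, -0.065, 1.46, 0.022, 1.35, -0.088], TCP at [0.142, 0.609, 0.292] pointing down, gripper open.
Joint ranges: [-2.6, 2.6], [-0.5, 2.12], [-1.47, 1.34], [0.16, 2.42], [-1.27, 4.41], [0.06, 2.06], [-2.6, 2.6]. Speed limits (rad/s): [2.22, 2.22, 2.79, 2.79, 3.14, 3.14, 3.14].

### API

Orientations are given as a unit quaternion [x, y, z, w].
In Python, from bench import monitor, viewer, workorder, nets, r gives the robot as it stands.
- The arm moves only by the tool drive_tool, never from a script. Its argument "plan" is a list of rows, each an object of numbers: "rx", "ry", "rz": the turn, a rotation vector about the tool's x, y, z in units of 360 degrees (1.0 is 360 degrees); "x", "y", "z": the shift along the tool's x, y, z in units of 1000 mm (1.0 is 1000 mm); "fingers": the opening, from 0 (shut) to 1 (fully open). In form: [{"rx": .., "ry": .., "rz": .., "x": .., "y": .., "z": .., "fingers": ..}, ...]. A call has 1 to 12 rows; each row is the pose to reach, as a shift and turn from the pose commanded when the call began, along the tool's axes at that moment, turning the shorter way round; what a row does not reach only later rows make up. A row lasts 1/8 s, in which the tool goes at most 62.5 mm and 10.7 degrees, less where a joint would pass 70% of its speed; a pose out of reach is approached as far as the arm can. A call with a number of a shift or a turn outside -1 to 1 is refused whole. A call with a gripper value outside its range is refused whole. The fingers move at their own pace and stop on an object; "squeeze" is the grip in N (left out, the last holds). Time passes only in rows, so rows that repeat a pose let the fingers close. It gives the time, the measured TCP pose, the force and the opening at its end, in the units of the state.
- monitor.read_state(): the state, without advancing time (a new reading comes with each control period).
- viewer.camera(name): name is "side" or "top" or "wrist"; returns a dict with "color" (400x640x3 uint8, red, green, blue), "depth" (400x640 float32, m along the optical axis (not along the pixel's ray), 0 where there is no reading), "camera_matrix" (3x3 intrinsics, pixels), "xyz" and "rotation" of the camera in the world. Camera axes: x right, y down, z forward; pixel columns grow to the right and rows downward; lengths in m; the calibration is good to about 2 mm. A picture is of the moment at which its call begins.
- workorder.close_job(): hands the job in, once; it reports no verdict.
Trained networks look in the newest picture that a camera, given by its name, has taken for a name from the list of things; names that differ only in an ending like _2 or _b are one class to them, and where a whole thing is asked for, a point or a joint stands for the part that bears it (a point fixed in the world has none). Each returns a list of dicts, best first, with "confidence" (0 to 1); they miss things now and then, are a little off and sometimes report something else, mostly with a low value. They report only what shows in the picture. A call takes as long as a camera call.
- nets.find_in(label, camera): "centre" ([x, y, z] in m, in world coordinates, good to about 4 mm: the middle of the surface that is visible of it).
- nets.regions_of(label, camera): "region" (400x640 bool, what is visible of it).
The state is a dict: "time": time; "joint_positions": joint angles; "joint_vel": joint speeds; "joint_torque": joint torques, N m; "ee_pos": TCP position; "eef_rot": TCP orientation; "ft_force": force on the tool from outside, world axes, zero at the start; "torque": the same for the moment, N m; "width": finger opening in m.
Only numpy, scipy, OpenCV 4.12 (cv2) and the standard library are available. Lean on these libraries where they do the work, as an engineer would, in place of code of your own. Each camera call takes 0.05 s, during which the arm holds its last target.

### The job

Open only the top half of the split door on the guard enclosure so that someone can reach the stage inside: draw its sprung bolt back, tip the bolt's handle into the holding notch and let go so that it stays back by itself, then swing the top half out to about a right angle and leave it standing open. The bottom half must stay shut with its own bolt untouched, and the other things on and around the enclosure must stay where they are.

Things in the scene. Friction and masses are not known exactly. Their poses are not given: they have to be found in the camera images.
- guard: Guard enclosure, aluminium frame, clear panels, 280 wide, 220 deep, 240 high, fixed. Origin: on the table under the middle of its front; x points into it (the split door faces -x), y along the front to the hinge side, z up. Two white leaves, 200 wide, 12 thick, on the front (x -12 to 0), hinged at x -6, y 100: upper z 124 to 236, lower z 10 to 120.
- header_top (a point): Middle of the top of the enclosure's front beam (guard x 25, y 0, z 240); axes as the guard. On it lies the upper leaf's bolt, a steel rod along y, axis at guard x 10, z 256, with a rod guide at y -51 and a spring housing at y 85 to 138, both up to z 267.
- notch_zone (a point): Mean place of the notch mouth, fixed to the guard (x 16.5, y 21, z 278). A flat steel plate (guard z 272 to 278, x 16.5 to 45) lies close behind the bolt's handle, with one notch, 14 wide, open to the handle. It is clamped elsewhere each time: the notch's middle is at guard y 2 to 40, i.e. 22 to 60 of bolt travel; find it by touch or sight.
- bolt_grip (a point): Centre of the black ball knob (diameter 24) on the upper bolt's handle, 60 above the rod's axis; z along the handle. Below the ball a bare steel stem of diameter 10 passes in front of the notched plate; the ball's underside is 26 above the plate. With the bolt shot: guard x 10, y -20, z 316.
- bolt (a joint): Upper bolt's travel along the header in m, 0 = shot (holds the upper leaf shut), positive towards the hinge side (guard +y), stop at 0.066. A spring pulls it back to 0: 5 N at 0, 10 N at the stop. It clears the upper leaf's lug above 0.014.
- bolt_handle (a joint): Tipping of the upper bolt's handle about the rod, rad: 0 upright, positive = top leaning to guard +x, stop at 0.55, light friction. The notched plate blocks it at about 0.1 unless the stem faces the notch (2 mm to spare each side). Tipped fully into the notch it holds the bolt back; let go short of that, the bolt snaps shut.
- upper_handle (a point): Top end of the upper leaf's handle, a vertical steel bar of diameter 10, 78 long, 40 clear ahead of the leaf, joined to it at both ends by legs of the same diameter running straight back. This point is 227 above the table and turns with the leaf; shut: guard x -52, y -70. Its x points from bar to leaf, y along the leaf to the hinge.
- upper_hinge (a point): Point on the upper leaf's vertical hinge axis at the height of upper_handle.
- upper_leaf (a joint): Upper leaf's opening in rad, 0 = shut, positive = swinging out to the front; seen from above it turns clockwise. Stop at 1.9. It stays where it is left (light friction).
- lower_leaf (a joint): Lower leaf's opening in rad, 0 = shut; it must stay shut.
- lower_bolt (a joint): Travel in m of the plain sliding bolt on the lower leaf's face, 75 to 110 above the table; 0 = shot. It must stay shot.
- lens_case: Black flat case, 60 x 75 x 24, lying on the enclosure's roof. Origin: centre of its underside. Leave alone.
- mirror_mount: Mirror mount, 50 x 50 foot, 78 high, on the table in front of the door, under the upper leaf's sweep. Origin: underside. Leave alone.
- post_clamp: Small aluminium clamp block with a thumb screw, 30 high, on the table in front of the door. Origin: underside. Leave alone.
- solvent: White bottle, diameter 60, 150 high, on the table. Origin: underside. Leave alone.
- driver: Screwdriver lying on the table. Leave alone.
- carton: Cardboard carton, 60 x 80 x 120. Origin: underside. Leave alone.
- spanner: Spanner lying on the table. Leave alone.

How it is judged:
On the way, in this order (a step that is already met when the one before it is completed fails the run):
1. the upper bolt stays drawn back by itself, its handle tipped into the notch and let go, the upper leaf still shut (value of joint bolt above 0.016 m and value of joint bolt_handle above 0.35 rad and value of joint upper_leaf below 0.3 rad and contact force between each of the arm, the fingers and bolt_handle below 0.2 N), for 0.3 s.
2. the upper leaf is swung wide open (value of joint upper_leaf above 1.2 rad), for 0.2 s.
At the end, for the whole second after the job is handed in: Upper leaf open by more than 1.2 rad (about 70 degrees) and at rest, upper bolt still parked in its notch (drawn back more than 16 mm, handle tipped more than 0.35 rad), lower leaf shut (under 0.05 rad) and its bolt shot (moved under 5 mm) (value of joint bolt above 0.016 m and value of joint bolt_handle above 0.35 rad and value of joint upper_leaf above 1.2 rad and velocity of joint upper_leaf between -0.05 and 0.05 rad/s and value of joint lower_leaf below 0.05 rad and value of joint lower_bolt below 0.005 m); the robot touches nothing.
It fails at once if the lower leaf is opened or its bolt is drawn (value of joint lower_leaf above 0.08 rad or value of joint lower_bolt above 0.008 m).
It fails at once if a bystander is shifted by more than 25 mm (distance of any of lens_case, mirror_mount, post_clamp, solvent, driver, carton, spanner from where it was at the start of the episode above 0.025 m).
It also fails if it takes over 70 s, if anything falls off the work surface, if the arm or the gripper's body presses on something with over 40 N, if the wrist force passes 120 N, or if a joint passes its speed limit or range.

## Working session

There is one attempt and no reset: what is moved stays moved. The work goes in short steps, Python scripts to look and compute and a tool call to move; the robot and the scene stay as the last step left them, time stands still between calls to the robot, and variables do not carry over. Pictures are saved under pics/ and viewed, and the job is handed in when it is done.

Besides the shell and the picture viewer there is one more tool, called by a JSON object that holds its "name" and its "arguments", one argument or row to a line. drive_tool: Moves the arm, as the interface text tells. Its arguments: {"type":"object","properties":{"plan":{"type":"array","items":{"type":"object","properties":{"rx":{"type":"number","minimum":-1,"maximum":1},"ry":{"type":"number","minimum":-1,"maximum":1},"rz":{"type":"number","minimum":-1,"maximum":1},"x":{"type":"number","minimum":-1,"maximum":1},"y":{"type":"number","minimum":-1,"maximum":1},"z":{"type":"number","minimum":-1,"maximum":1},"fingers":{"type":"number"}}}},"squeeze":{"type":"number"}},"required":["plan"]}

```bash
ls; mkdir -p pics
python3 - <<'E'
from bench import monitor, viewer, workorder, nets, r
import cv2
s=monitor.read_state(); print(s); print(r.grip_depth)
for n in ["side","top","wrist"]:
    c=viewer.camera(n); cv2.imwrite(f"pics/a_{n}.png",c["color"][:,:,::-1]); print(n,c["xyz"],c["rotation"],c["camera_matrix"])
    for l in ["guard","bolt_grip","upper_handle","bolt","lens_case","mirror_mount","solvent","carton","post_clamp"]:
        f=nets.find_in(l,n); print(l,[(x["centre"],x["confidence"]) for x in f[:2]])
E
```

```text
pics
{'time': 0.0, 'joint_positions': array([-1.36359897,  0.33285817, -0.06471451,  1.46093767,  0.02160414,
        1.34992235, -0.08853464]), 'joint_vel': array([ 0.00094839, -0.00028346,  0.00179113, -0.00055629,  0.00109181,
       -0.00071106,  0.00011047]), 'joint_torque': array([-6.93626826e-04, -6.23249602e+01,  2.42443214e-02, -3.89903140e+01,
       -6.14247657e-02,  3.96761997e-02,  1.32667069e-04]), 'ee_pos': array([0.14229031, 0.60828457, 0.29146422]), 'eef_rot': array([ 1.14645559e-01,  9.93406203e-01, -7.13213891e-04, -4.86020274e-05]), 'ft_force': array([-0.21463271,  0.24245854,  0.62591311]), 'torque': array([ 0.01224277, -0.01202573,  0.00791482]), 'width': 0.08712855745914157}
0.051
side [ 0.1614582  -0.93998222  0.74805924] [ 0.84744233 -0.20878771  0.11054758 -0.47542447] [[414.64220693   0.         323.94804003]
 [  0.         414.64220693 196.75711375]
 [  0.           0.           1.        ]]
guard [([0.4342, 0.157, 0.1632], 0.66), ([0.5324, 0.165, 0.2631], 0.66)]
bolt_grip [([0.534, 0.162, 0.3006], 0.54), ([0.5994, 0.0259, 0.0442], 0.41)]
upper_handle [([0
[... 739 characters left out ...]
.2582], 0.73), ([0.724, -0.1691, 0.0113], 0.51)]
lens_case [([0.4818, 0.2978, 0.2612], 0.8), ([0.5923, 0.1567, 0.0989], 0.65)]
mirror_mount [([0.6009, 0.0267, 0.0095], 0.84), ([0.543, 0.1386, 0.2255], 0.33)]
solvent [([0.4778, -0.0089, 0.0283], 0.63), ([0.6691, -0.3179, 0.1011], 0.61)]
carton [([0.5921, -0.4658, 0.1178], 0.93)]
post_clamp [([0.4764, -0.0096, 0.0266], 0.54)]
wrist [0.06087914 0.62817614 0.38561237] [0.77375754 0.61452799 0.09577987 0.12033635] [[285.23241611   0.         317.39186672]
 [  0.         285.23241611 198.60055887]
 [  0.           0.           1.        ]]
guard []
bolt_grip []
upper_handle []
bolt []
lens_case []
mirror_mount []
solvent []
carton []
post_clamp []
```

View pics/a_side.png

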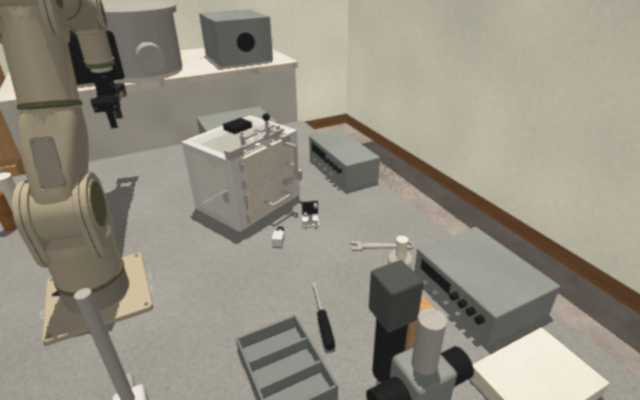

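View pics/a_top.png

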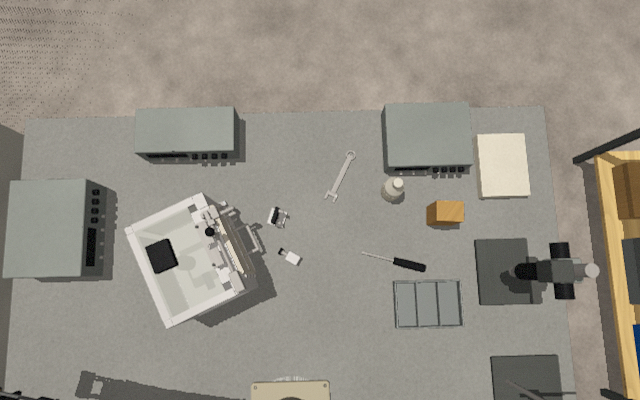

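```bash
cat > h.py <<'E'
import numpy as np, cv2
from scipy.spatial.transform import Rotation as R
from bench import monitor, viewer, workorder, nets, r
def cloud(c):
    K=c["camera_matrix"]; d=c["depth"]; v,u=np.mgrid[:d.shape[0],:d.shape[1]]
    P=np.stack([(u-K[0,2])/K[0,0]*d,(v-K[1,2])/K[1,1]*d,d],-1)
    W=P@R.from_quat(c["rotation"]).as_matrix().T+c["xyz"]
    W[d==0]=np.nan
    return W
def proj(c,p):
    K=c["camera_matrix"]; q=(np.atleast_2d(p)-c["xyz"])@R.from_quat(c["rotation"]).as_matrix()
    return np.stack([q[:,0]/q[:,2]*K[0,0]+K[0,2],q[:,1]/q[:,2]*K[1,1]+K[1,2]],-1)
def g2w(G,p): # G=(x,y,yaw)
    p=np.atleast_2d(p)/1000.; Rz=R.from_euler('z',G[2]).as_matrix(); return p@Rz.T+[G[0],G[1],0]
E
python3 - <<'E'
from h import *
c=viewer.camera("top"); W=cloud(c); np.savez("top.npz",**{k:np.array(v) for k,v in c.items()})
m=(W[...,2]>0.225)&(W[...,2]<0.25); m[:,:100]=0;m[:,280:]=0; m[330:]=0;m[:150]=0
P=W[m][:,:2]; rect=cv2.minAreaRect((P*1000).astype(np.float32)); print(rect, cv2.boxPoints(rect))
z=W[...,2][m]; print(np.histogram(z,np.arange(.225,.251,.003)))
x0,y0=110,170
im=cv2.resize(c["color"][170:340,110:310,::-1],None,fx=4,fy=3.5,interpolation=cv2.INTER_CUBIC); im=cv2.resize(c["color"][180:330,115:295,::-1],None,fx=4,fy=4,interpolation=cv2.INTER_CUBIC)
cv2.imwrite("pics/b_top.png",im)
E
```

```text
((487.8851623535156, 224.65159606933594), (281.17913818359375, 276.7547607421875), 24.516624450683594) [[302.55035  292.21432 ]
 [417.39172   40.411537]
 [673.22     157.08887 ]
 [558.3786   408.89166 ]]
(array([  56,   36,  169, 1322, 3943, 2150,  299,   55]), array([0.225, 0.228, 0.231, 0.234, 0.237, 0.24 , 0.243, 0.246, 0.249]))
```

View pics/b_top.png

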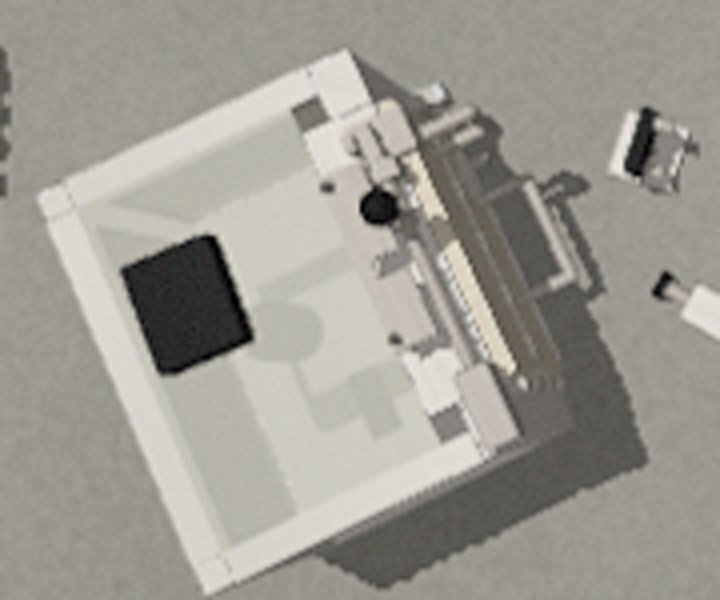

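```bash
cat >> h.py <<'E'
def overlay(c,G,roi,s,fn,pts):
    x0,y0,x1,y1=roi
    im=cv2.resize(np.ascontiguousarray(c["color"][y0:y1,x0:x1,::-1]),None,fx=s,fy=s,interpolation=cv2.INTER_CUBIC)
    for p in pts:
        u=proj(c,g2w(G,p))[0]; q=((u+.5-[x0,y0])*s-.5).round().astype(int); cv2.drawMarker(im,tuple(int(a) for a in q),(0,0,255),cv2.MARKER_CROSS,9,1)
    cv2.imwrite(fn,im)
PTS=[(220,140,240),(220,-140,240),(0,-140,240),(0,140,240),(10,-20,328),(16.5,2,278),(16.5,21,278),(16.5,40,278),(10,-51,267),(10,85,267),(10,138,267),(-52,-70,227),(-12,-100,236),(-12,100,236)]
E
python3 - <<'E'
from h import *
G=(.5218,.1504,np.radians(114.52))
c=viewer.camera("top"); overlay(c,G,(115,180,295,330),4,"pics/c_top.png",PTS)
c=viewer.camera("side"); overlay(c,G,(170,90,330,240),5,"pics/c_side.png",PTS)
for n in("top","side"):
  for l in("bolt_grip","upper_handle"):
    m=[(x["confidence"],x["region"].sum(),np.argwhere(x["region"]).mean(0)[::-1]) for x in nets.regions_of(l,n)[:2]];print(n,l,m)
E
```

```text
top bolt_grip []
top upper_handle [(0.83, np.int64(961), array([228.56191467, 235.26742976])), (0.55, np.int64(145), array([290.90344828, 257.26896552]))]
side bolt_grip [(0.61, np.int64(132), array([266.0530303 , 124.62878788]))]
side upper_handle [(0.66, np.int64(1879), array([268.23044172, 161.63331559]))]
```

View pics/c_top.png

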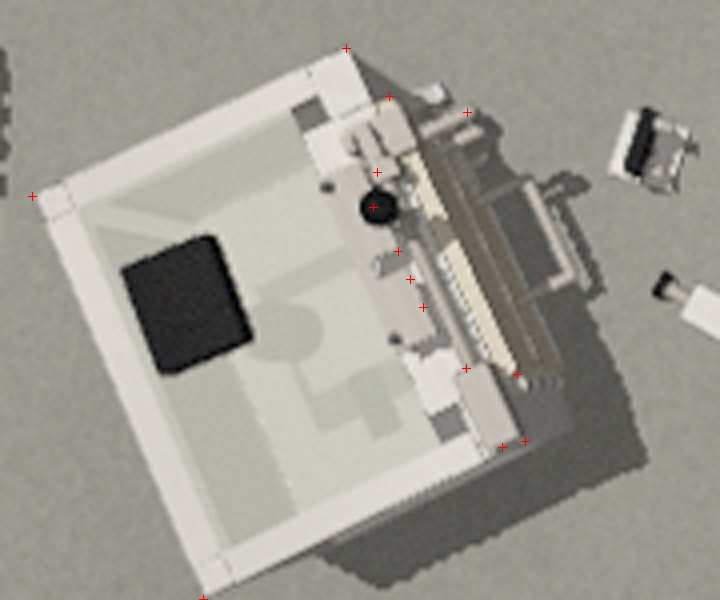

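View pics/c_side.png

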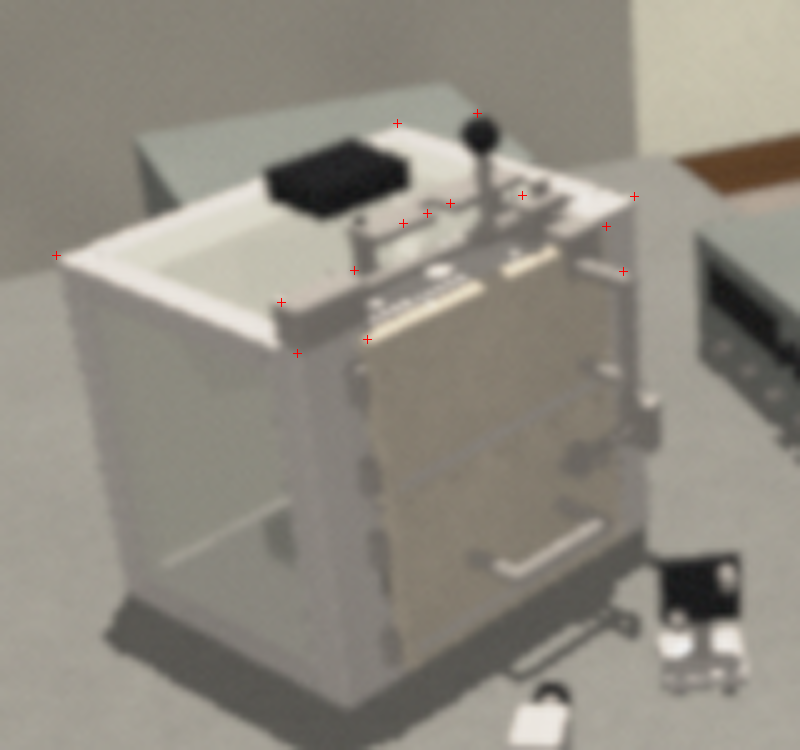

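```bash
cat >> h.py <<'E'
def rel(pos,Rm,s=None):
    s=s or monitor.read_state(); R0=R.from_quat(s["eef_rot"]); 
    d=R0.inv().apply(np.array(pos)-s["ee_pos"]); rv=(R0.inv()*R.from_matrix(Rm)).as_rotvec()/(2*np.pi)
    print("shift",d.round(4),"turn",rv.round(4))
def down(jaw): # tool z down, jaw(y) axis at yaw angle
    y=np.array([np.cos(jaw),np.sin(jaw),0]); z=np.array([0,0,-1.]); return np.stack([np.cross(y,z),y,z],1)
G=(.5218,.1504,np.radians(114.52))
E
python3 - <<'E'
from h import *
s=monitor.read_state(); c=viewer.camera("wrist"); R0=R.from_quat(s["eef_rot"])
print("cam in tool",R0.inv().apply(c["xyz"]-s["ee_pos"]),"cam z in tool",(R0.inv()*R.from_quat(c["rotation"])).as_matrix())
jaw=np.radians(24.5)
for j in (jaw,jaw+np.pi): print(down(j))
b=g2w(G,(10,-20,316))[0]; print(b)
rel(s["ee_pos"]+[0,0,.2],R0.as_matrix())
rel([b[0],b[1],.48],down(jaw))
rel([b[0],b[1],.48],down(jaw+np.pi))
# knobs
W=cloud(viewer.camera("top")); Rz=R.from_euler('z',G[2]).as_matrix()
for z in [(327,187),(395,338),(385,262),(379,207),(435,375),(370,135)]:
    u=int(115+z[0]/4); v=int(180+z[1]/4); p=W[v,u]; print(z,p,(p-[G[0],G[1],0])@Rz*1000)
E
```

```text
cam in tool [ 0.08380266  0.0005253  -0.09337071] cam z in tool [[ 1.47411710e-03 -9.52692316e-01 -3.03932851e-01]
 [ 9.99998875e-01  1.31962560e-03  7.13704581e-04]
 [-2.78863299e-04 -3.03933561e-01  9.52693189e-01]]
[[-0.41469324  0.90996127  0.        ]
 [ 0.90996127  0.41469324  0.        ]
 [ 0.          0.         -1.        ]]
[[ 0.41469324 -0.90996127  0.        ]
 [-0.90996127 -0.41469324  0.        ]
 [ 0.          0.         -1.        ]]
[0.53584622 0.16779838 0.316     ]
shift [ 0.  -0.  -0.2] turn [ 0. -0. -0.]
shift [-0.4835 -0.3396 -0.1878] turn [ 0.     -0.      0.1454]
shift [-0.4835 -0.3396 -0.1878] turn [ 0.      0.     -0.3546]
(327, 187) [0.55511585 0.20956064 0.27867887] [ 39.99888381 -54.86361962 278.67887352]
(395, 338) [0.46008195 0.16546361 0.28273034] [ 39.31878476  49.90053765 282.73034272]
(385, 262) [0.50974551 0.18173492 0.23761309] [ 33.51177258  -2.03695854 237.61308631]
(379, 207) [0.53691437 0.16540553 0.32609392] [  7.37964792 -19.97875701 326.09391971]
(435, 375) [0.43785117 0.15047403 0.23794934] [ 34.90702545  76.34730202 237.94934081]
(370, 135) [0.58953648 0.18695132 0.26139897] [  5.1436206  -76.79696061 261.39896868]
```

{"name": "drive_tool", "arguments": {
  "plan": [
    {"z": -0.06},
    {"z": -0.12},
    {"z": -0.18},
    {"x": -0.48, "y": -0.34, "z": -0.19, "rz": 0.1454},
    {"x": -0.48, "y": -0.34, "z": -0.19, "rz": 0.1454},
    {"x": -0.48, "y": -0.34, "z": -0.19, "rz": 0.1454},
    {"x": -0.48, "y": -0.34, "z": -0.19, "rz": 0.1454},
    {"x": -0.48, "y": -0.34, "z": -0.19, "rz": 0.1454},
    {"x": -0.48, "y": -0.34, "z": -0.19, "rz": 0.1454},
    {"x": -0.48, "y": -0.34, "z": -0.19, "rz": 0.1454},
    {"x": -0.48, "y": -0.34, "z": -0.19, "rz": 0.1454},
    {"x": -0.48, "y": -0.34, "z": -0.19, "rz": 0.1454}
  ],
  "squeeze": 25
}}

```text
validation failed for argument at $.pl...
```

{"name": "drive_tool", "arguments": {
  "plan": [
    {"rx": 0, "ry": 0, "rz": 0, "x": 0, "y": 0, "z": -0.06, "fingers": 1},
    {"rx": 0, "ry": 0, "rz": 0, "x": 0, "y": 0, "z": -0.12, "fingers": 1},
    {"rx": 0, "ry": 0, "rz": 0, "x": 0, "y": 0, "z": -0.18, "fingers": 1}
  ],
  "squeeze": 25
}}

```text
time: 2.33
ee_pos: [0.1423, 0.6082, 0.4744]
eef_rot: [0.115, 0.993, 0.0, 0.0]
ft_force: [0.3, 1.6, 0.3]
width: 0.087
```

{"name": "drive_tool", "arguments": {
  "plan": [
    {"rx": 0, "ry": 0, "rz": 0.1454, "x": -0.48, "y": -0.34, "z": -0.01, "fingers": 1},
    {"rx": 0, "ry": 0, "rz": 0.1454, "x": -0.48, "y": -0.34, "z": -0.01, "fingers": 1},
    {"rx": 0, "ry": 0, "rz": 0.1454, "x": -0.48, "y": -0.34, "z": -0.01, "fingers": 1},
    {"rx": 0, "ry": 0, "rz": 0.1454, "x": -0.48, "y": -0.34, "z": -0.01, "fingers": 1},
    {"rx": 0, "ry": 0, "rz": 0.1454, "x": -0.48, "y": -0.34, "z": -0.01, "fingers": 1},
    {"rx": 0, "ry": 0, "rz": 0.1454, "x": -0.48, "y": -0.34, "z": -0.01, "fingers": 1},
    {"rx": 0, "ry": 0, "rz": 0.1454, "x": -0.48, "y": -0.34, "z": -0.01, "fingers": 1},
    {"rx": 0, "ry": 0, "rz": 0.1454, "x": -0.48, "y": -0.34, "z": -0.01, "fingers": 1},
    {"rx": 0, "ry": 0, "rz": 0.1454, "x": -0.48, "y": -0.34, "z": -0.01, "fingers": 1},
    {"rx": 0, "ry": 0, "rz": 0.1454, "x": -0.48, "y": -0.34, "z": -0.01, "fingers": 1},
    {"rx": 0, "ry": 0, "rz": 0.1454, "x": -0.48, "y": -0.34, "z": -0.01, "fingers": 1},
    {"rx": 0, "ry": 0, "rz": 0.1454, "x": -0.48, "y": -0.34, "z": -0.01, "fingers": 1}
  ]
}}

```text
time: 3.82
ee_pos: [0.5318, 0.1692, 0.4822]
eef_rot: [0.541, 0.841, 0.0, -0.0]
ft_force: [0.1, -0.6, 1.7]
width: 0.0869
```

Run:
```python
from h import *
c=viewer.camera("wrist"); cv2.imwrite("pics/d_w.png",c["color"][:,:,::-1]); np.savez("w1.npz",**{k:np.array(v) for k,v in c.items()})
W=cloud(c);Rz=R.from_euler('z',G[2]).as_matrix()
overlay(c,G,(160,50,460,350),2,"pics/d_wo.png",PTS)
for l in("bolt_grip","upper_handle"): print([(x["centre"],x["confidence"],((np.array(x["centre"])-[G[0],G[1],0])@Rz*1000).round(1)) for x in nets.find_in(l,"wrist")[:2]])
s=monitor.read_state();print(s["ee_pos"],s["joint_positions"])
```

```text
[([0.5349, 0.1693, 0.322], 0.65, array([ 11.8, -19.8, 322. ]))]
[([0.5732, 0.1445, 0.2362], 0.93, array([-26.7, -44.3, 236.2]))]
[0.53167932 0.16939518 0.4823244 ] [-0.78452322  0.15518997  0.46664134  1.30590694 -0.07072315  1.69641859
  0.09800946]
```

View pics/d_w.png

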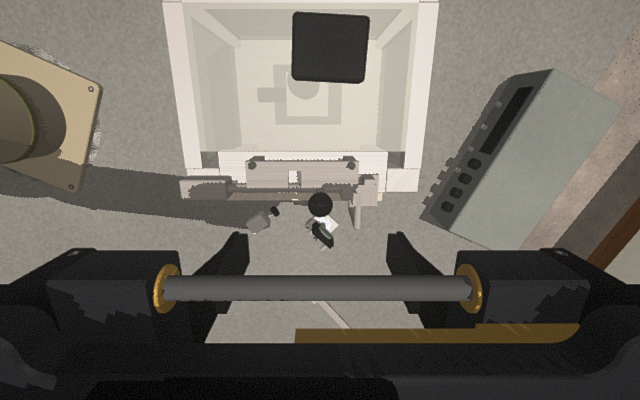

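View pics/d_wo.png

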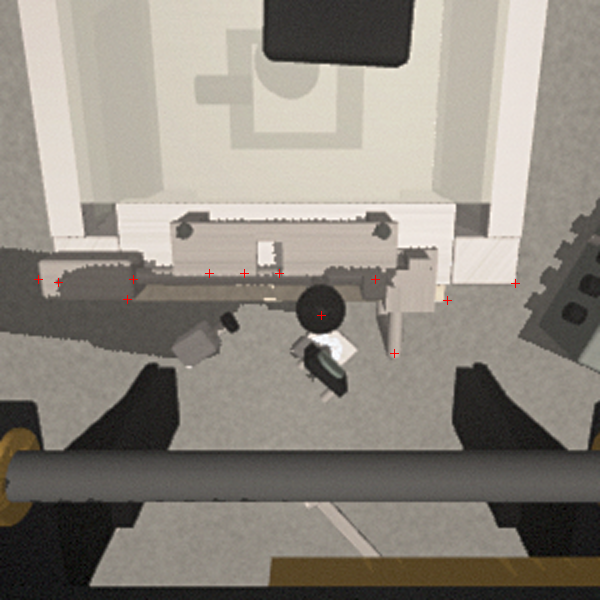

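Run:
```python
from h import *
c=viewer.camera("wrist")
pts=[(16.5,y,278) for y in (0,7,14)]+[(40,y,278) for y in (0,7,14)]+[(10,-20,316)]
overlay(c,G,(230,145,380,235),5,"pics/e.png",pts)
W=cloud(c);Rz=R.from_euler('z',G[2]).as_matrix(); Q=(W-[G[0],G[1],0])@Rz*1000
# plate top row profile: rows thru notch
for row in (176,180,184):
    print(row,[(u,int(Q[row,u,1]),int(Q[row,u,0]),int(Q[row,u,2])) for u in range(280,312)])
```

```text
176 [(280, 22, 28, 278), (281, 21, 27, 278), (282, 20, 28, 279), (283, 19, 28, 278), (284, 17, 28, 279), (285, 16, 28, 279), (286, 15, 28, 278), (287, 14, 28, 278), (288, 13, 27, 277), (289, 16, 19, 240), (290, 15, 19, 241), (291, 14, 19, 240), (292, 12, 19, 239), (293, 11, 19, 241), (294, 10, 19, 241), (295, 9, 19, 240), (296, 8, 19, 240), (297, 6, 19, 241), (298, 5, 18, 238), (299, 4, 19, 241), (300, 3, 19, 239), (301, 0, 28, 278), (302, -1, 28, 279), (303, -2, 28, 278), (304, -3, 28, 278), (305, -4, 28, 278), (306, -5, 28, 279), (307, -6, 28, 279), (308, -7, 28, 278), (309, -8, 28, 279), (310, -9, 28, 278), (311, -10, 28, 279)]
180 [(280, 22, 23, 278), (281, 21, 23, 279), (282, 20, 23, 278), (283, 19, 23, 278), (284, 18, 23, 279), (285, 17, 23, 277), (286, 16, 23, 278), (287, 14, 23, 279), (288, 13, 23, 277), (289, 16, 14, 240), (290, 15, 14, 241), (291, 14, 14, 240), (292, 12, 14, 241), (293, 11, 14, 241), (294, 10, 14, 241), (295, 9, 14, 241), (296, 8, 14, 241), (297, 6, 14, 240), (298, 5, 14, 240), (299, 4, 14, 240), (300, 3, 14, 241), (301, 0, 23, 278), (302, -1, 23, 278), (303, -2, 23, 278), (304, -3, 23, 278), (305, -4, 24, 279), (306, -5, 23, 278), (307, -6, 23, 279), (308, -7, 23, 279), (309, -8, 23, 278), (310, -9, 23, 278), (311, -10, 23, 278)]
184 [(280, 22, 19, 279), (281, 21, 19, 279), (282, 20, 19, 279), (283, 19, 19, 279), (284, 18, 19, 279), (285, 17, 19, 279), (286, 16, 19, 278), (287, 15, 19, 279), (288, 14, 19, 278), (289, 15, 13, 257), (290, 13, 13, 258), (291, 12, 13, 258), (292, 11, 13, 257), (293, 10, 13, 257), (294, 9, 13, 257), (295, 8, 13, 257), (296, 6, 14, 259), (297, 5, 13, 257), (298, 4, 13, 257), (299, 3, 14, 258), (300, 2, 14, 259), (301, 1, 14, 259), (302, -1, 19, 279), (303, -2, 19, 279), (304, -3, 19, 279), (305, -4, 19, 278), (306, -5, 19, 279), (307, -6, 19, 278), (308, -7, 19, 277), (309, -8, 19, 280), (310, -9, 19, 277), (311, -10, 19, 279)]
```

View pics/e.png

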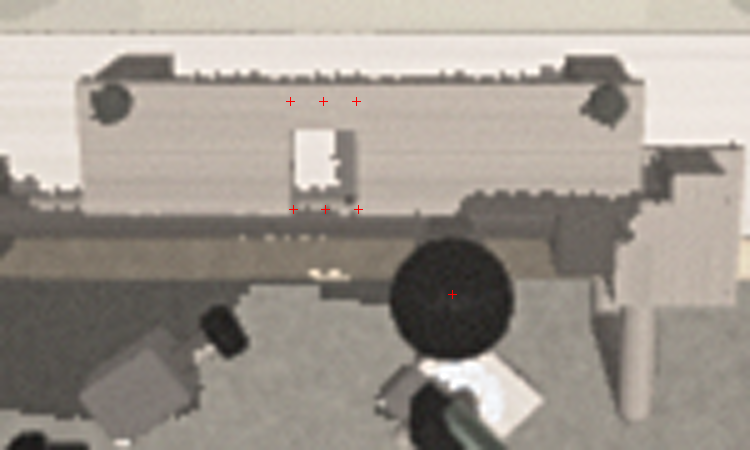

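Run:
```python
from h import *
b=g2w(G,(9.5,-20,316))[0]; rel([b[0],b[1],.367],down(np.radians(24.52)))
s=monitor.read_state();print(R.from_quat(s["eef_rot"]).as_matrix())
```

```text
shift [-0.0035  0.0031  0.1154] turn [ 0.     -0.0001  0.0002]
[[-4.16273208e-01  9.09239580e-01  4.08592796e-05]
 [ 9.09239463e-01  4.16273130e-01  5.29290275e-04]
 [ 4.64243048e-04  2.57480230e-04 -9.99999859e-01]]
```

{"name": "drive_tool", "arguments": {
  "plan": [
    {"rx": 0, "ry": 0, "rz": 0, "x": -0.0035, "y": 0.003, "z": 0.06, "fingers": 1},
    {"rx": 0, "ry": 0, "rz": 0, "x": -0.0035, "y": 0.003, "z": 0.1, "fingers": 1},
    {"rx": 0, "ry": 0, "rz": 0, "x": -0.0035, "y": 0.003, "z": 0.1155, "fingers": 1},
    {"rx": 0, "ry": 0, "rz": 0, "x": -0.0035, "y": 0.003, "z": 0.1155, "fingers": 1}
  ],
  "squeeze": 25
}}

```text
time: 4.53
ee_pos: [0.5363, 0.1666, 0.367]
eef_rot: [0.541, 0.841, -0.0, -0.0]
ft_force: [0.4, -0.5, 1.5]
width: 0.087
```

{"name": "drive_tool", "arguments": {
  "plan": [
    {"rx": 0, "ry": 0, "rz": 0, "x": 0, "y": 0, "z": 0, "fingers": 0},
    {"rx": 0, "ry": 0, "rz": 0, "x": 0, "y": 0, "z": 0, "fingers": 0},
    {"rx": 0, "ry": 0, "rz": 0, "x": 0, "y": 0, "z": 0, "fingers": 0},
    {"rx": 0, "ry": 0, "rz": 0, "x": 0, "y": 0, "z": 0, "fingers": 0},
    {"rx": 0, "ry": 0, "rz": 0, "x": 0, "y": 0, "z": 0, "fingers": 0},
    {"rx": 0, "ry": 0, "rz": 0, "x": 0, "y": 0, "z": 0, "fingers": 0}
  ],
  "squeeze": 25
}}

```text
time: 5.28
ee_pos: [0.5365, 0.1663, 0.3667]
eef_rot: [0.541, 0.841, 0.0, -0.0]
ft_force: [-0.3, 0.3, -0.2]
width: 0.0351
```

Run:
```python
from h import *
c=viewer.camera("wrist"); cv2.imwrite("pics/f.png",c["color"][:,:,::-1]); s=monitor.read_state(); print(s["width"],s["ft_force"],s["ee_pos"],(s["ee_pos"]-[G[0],G[1],0])@R.from_euler('z',G[2]).as_matrix())
```

```text
0.031001275324163777 [0.53407728 0.31582992 0.84267577] [0.53646484 0.16626733 0.36673531] [ 0.00835029 -0.01992743  0.36673531]
```

View pics/f.png

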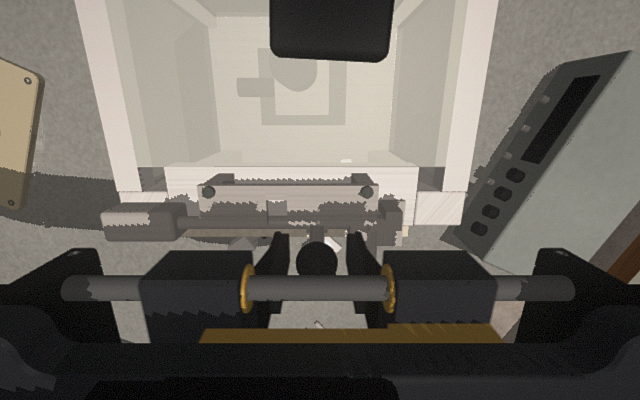

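{"name": "drive_tool", "arguments": {
  "plan": [
    {"rx": 0, "ry": 0, "rz": 0, "x": 0.001, "y": 0, "z": 0, "fingers": 0},
    {"rx": 0, "ry": 0, "rz": 0, "x": 0.001, "y": 0, "z": 0, "fingers": 0},
    {"rx": 0, "ry": 0, "rz": 0, "x": 0.001, "y": 0, "z": 0, "fingers": 0}
  ],
  "squeeze": 25
}}

```text
time: 5.7
ee_pos: [0.5358, 0.167, 0.3667]
eef_rot: [0.541, 0.841, -0.0, -0.0]
ft_force: [-4.4, -1.3, 2.2]
width: 0.0222
```

```bash
cat >> h.py <<'E'
def st():
    s=monitor.read_state(); Rz=R.from_euler('z',G[2]).as_matrix(); print("t",round(s["time"],2),"w",s["width"].round(4),"F_g",(s["ft_force"]@Rz).round(2),"tcp_g",((s["ee_pos"]-[G[0],G[1],0])@Rz*1000).round(2))
E
python3 -c "
from h import *
st()"
```

```text
Traceback (most recent call last):
  File "h.py", line 30, in st
    s=monitor.read_state(); Rz=R.from_euler('z',G[2]).as_matrix(); print("t",round(s["time"],2),"w",s["width"].round(4),"F_g",(s["ft_force"]@Rz).round(2),"tcp_g",((s["ee_pos"]-[G[0],G[1],0])@Rz*1000).round(2))
                                                                                                    ^^^^^^^^^^^^^^^^
AttributeError: 'float' object has no attribute 'round'
```

{"name": "drive_tool", "arguments": {
  "plan": [
    {"rx": 0, "ry": 0, "rz": 0, "x": 0, "y": -0.009, "z": 0, "fingers": 0},
    {"rx": 0, "ry": 0, "rz": 0, "x": 0, "y": -0.018, "z": 0, "fingers": 0},
    {"rx": 0, "ry": 0, "rz": 0, "x": 0, "y": -0.027, "z": 0, "fingers": 0},
    {"rx": 0, "ry": 0, "rz": 0, "x": 0, "y": -0.027, "z": 0, "fingers": 0}
  ],
  "squeeze": 25
}}

```text
time: 6.2
ee_pos: [0.5117, 0.1561, 0.3668]
eef_rot: [0.541, 0.841, 0.001, 0.001]
ft_force: [6.4, 2.4, -3.4]
width: 0.0226
```

```bash
sed -i 's/s\["width"\].round(4)/round(s["width"],4)/' h.py
python3 - <<'E'
from h import *
st()
c=viewer.camera("wrist"); overlay(c,G,(230,160,390,280),5,"pics/g.png",[(16.5,y,278) for y in (0,7,14)]+[(10,7,316),(10,2,278),(10,12,278)])
E
```

```text
t 6.2 w 0.0226 F_g [-0.46 -6.82 -3.43] tcp_g [  9.4    6.8  366.79]
```

View pics/g.png

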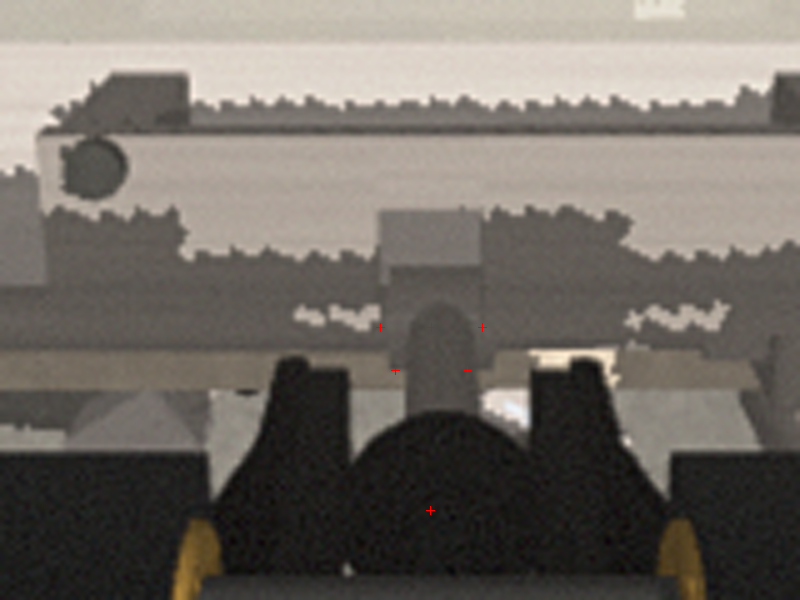

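{"name": "drive_tool", "arguments": {
  "plan": [
    {"rx": 0, "ry": 0, "rz": 0, "x": 0, "y": -0.0012, "z": 0, "fingers": 0},
    {"rx": 0, "ry": 0, "rz": 0, "x": 0.006, "y": -0.0012, "z": 0.0003, "fingers": 0},
    {"rx": 0, "ry": 0, "rz": 0, "x": 0.009, "y": -0.0012, "z": 0.0007, "fingers": 0},
    {"rx": 0, "ry": 0, "rz": 0, "x": 0.012, "y": -0.0012, "z": 0.0012, "fingers": 0},
    {"rx": 0, "ry": 0, "rz": 0, "x": 0.012, "y": -0.0012, "z": 0.0012, "fingers": 0}
  ],
  "squeeze": 25
}}

```text
time: 6.88
ee_pos: [0.5062, 0.1666, 0.3656]
eef_rot: [0.541, 0.841, 0.001, 0.001]
ft_force: [6.7, 1.0, -2.4]
width: 0.0222
```

Run:
```python
from h import *
st()
c=viewer.camera("wrist"); overlay(c,G,(230,160,390,280),5,"pics/g2.png",[(16.5,y,278) for y in (0,7,14)])
```

```text
t 6.88 w 0.0222 F_g [-1.89 -6.48 -2.42] tcp_g [ 21.18   7.5  365.63]
```

View pics/g2.png

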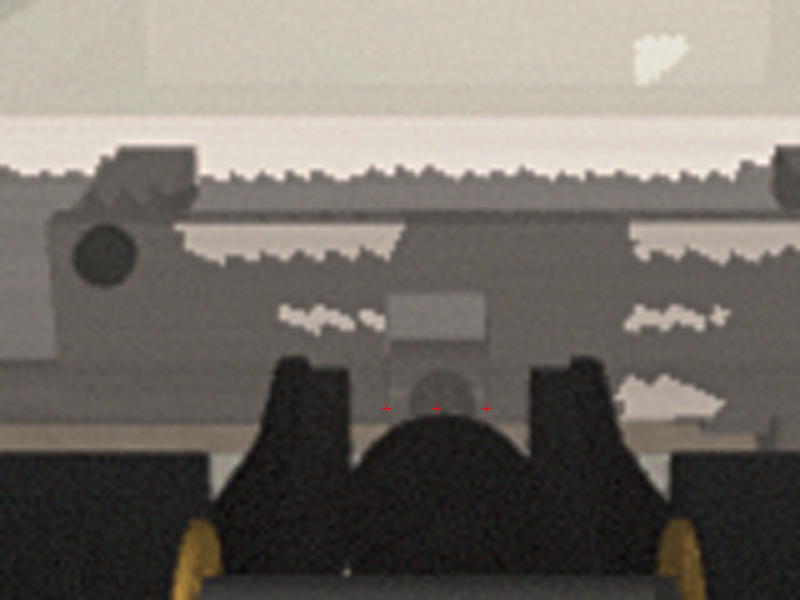

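{"name": "drive_tool", "arguments": {
  "plan": [
    {"rx": 0, "ry": 0, "rz": 0, "x": 0.0045, "y": -0.0003, "z": 0.0011, "fingers": 0},
    {"rx": 0, "ry": 0, "rz": 0, "x": 0.009, "y": -0.0003, "z": 0.0025, "fingers": 0},
    {"rx": 0, "ry": 0, "rz": 0, "x": 0.0145, "y": -0.0003, "z": 0.0048, "fingers": 0},
    {"rx": 0, "ry": 0, "rz": 0, "x": 0.02, "y": -0.0003, "z": 0.0077, "fingers": 0},
    {"rx": 0, "ry": 0, "rz": 0, "x": 0.021, "y": -0.0003, "z": 0.008, "fingers": 0},
    {"rx": 0, "ry": 0, "rz": 0, "x": 0.021, "y": -0.0003, "z": 0.008, "fingers": 0}
  ],
  "squeeze": 25
}}

```text
time: 7.68
ee_pos: [0.4975, 0.1853, 0.3579]
eef_rot: [0.541, 0.841, 0.001, 0.001]
ft_force: [7.9, 1.4, -1.7]
width: 0.0221
```

Run:
```python
from h import *
st()
c=viewer.camera("wrist"); overlay(c,G,(230,160,390,280),5,"pics/g3.png",[(16.5,y,278) for y in (0,7,14)])
```

```text
t 7.67 w 0.0221 F_g [-2.01 -7.73 -1.68] tcp_g [ 41.8    7.63 357.86]
```

View pics/g3.png

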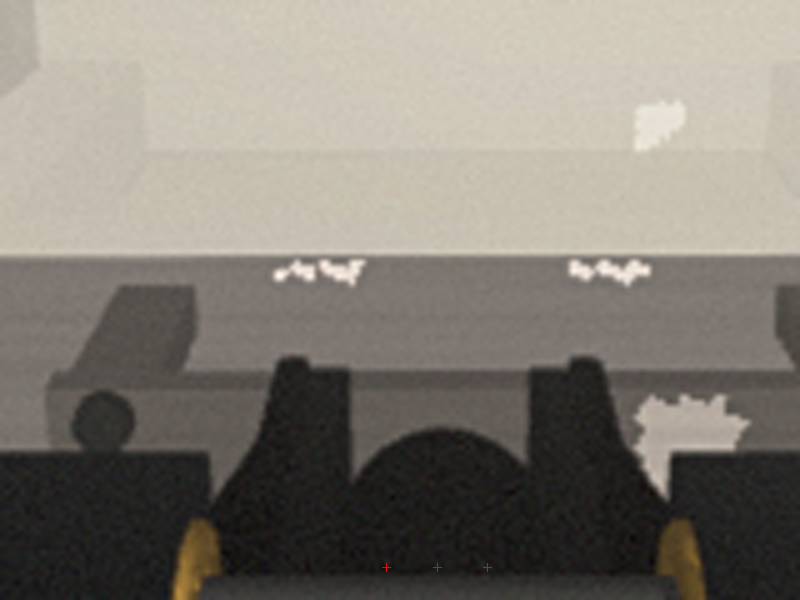

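{"name": "drive_tool", "arguments": {
  "plan": [
    {"rx": 0, "ry": 0, "rz": 0, "x": 0, "y": 0.0012, "z": 0, "fingers": 0},
    {"rx": 0, "ry": 0, "rz": 0, "x": 0, "y": 0.0024, "z": 0, "fingers": 0},
    {"rx": 0, "ry": 0, "rz": 0, "x": 0, "y": 0.0024, "z": 0, "fingers": 0}
  ],
  "squeeze": 25
}}

```text
time: 8.1
ee_pos: [0.4991, 0.186, 0.3578]
eef_rot: [0.541, 0.841, 0.001, 0.001]
ft_force: [4.4, -0.7, -1.8]
width: 0.0223
```

Run:
```python
from h import *
st()
```

```text
t 8.1 w 0.0223 F_g [-2.52 -3.74 -1.83] tcp_g [ 41.84   5.87 357.78]
```

Force fell, so the notch wall takes the spring. Release.

{"name": "drive_tool", "arguments": {
  "plan": [
    {"rx": 0, "ry": 0, "rz": 0, "x": 0, "y": 0, "z": 0, "fingers": 0.6},
    {"rx": 0, "ry": 0, "rz": 0, "x": 0, "y": 0, "z": 0, "fingers": 0.6},
    {"rx": 0, "ry": 0, "rz": 0, "x": 0, "y": 0, "z": 0, "fingers": 0.6},
    {"rx": 0, "ry": 0, "rz": 0, "x": 0, "y": 0, "z": 0, "fingers": 0.6},
    {"rx": 0, "ry": 0, "rz": 0, "x": 0, "y": 0, "z": 0, "fingers": 0.6},
    {"rx": 0, "ry": 0, "rz": 0, "x": 0, "y": 0, "z": -0.04, "fingers": 0.6},
    {"rx": 0, "ry": 0, "rz": 0, "x": 0, "y": 0, "z": -0.08, "fingers": 0.6},
    {"rx": 0, "ry": 0, "rz": 0, "x": 0, "y": 0, "z": -0.12, "fingers": 0.6}
  ]
}}

```text
time: 9.1
ee_pos: [0.4985, 0.1863, 0.4789]
eef_rot: [0.541, 0.841, 0.0, -0.0]
ft_force: [1.2, 0.9, 0.2]
width: 0.0522
```

Run:
```python
from h import *
st()
c=viewer.camera("wrist"); cv2.imwrite("pics/i.png",c["color"][:,:,::-1])
```

```text
t 9.1 w 0.0522 F_g [ 0.29 -1.48  0.22] tcp_g [ 42.33   6.35 478.87]
```

View pics/i.png

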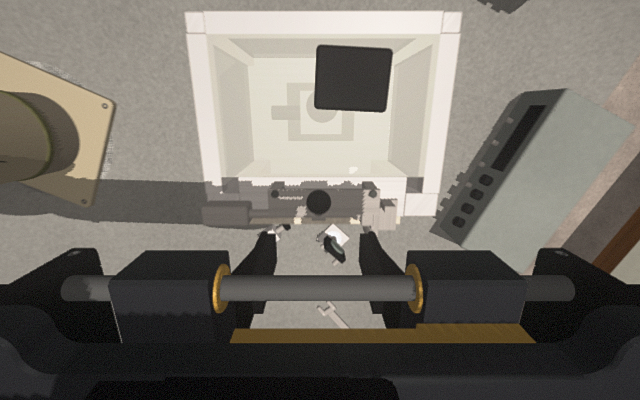

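Run:
```python
from h import *
c=viewer.camera("wrist"); W=cloud(c); Q=(W-[G[0],G[1],0])@R.from_euler('z',G[2]).as_matrix()*1000
print("ball top",Q[201,319],Q[198:205,316:323].reshape(-1,3).mean(0))
a=viewer.camera("side"); overlay(a,G,(220,100,330,220),5,"pics/j_side.png",[(-52,-70,227),(-52,-70,149),(10,7,316),(41,6,307)])
overlay(c,G,(280,150,440,270),5,"pics/j_w.png",[(-52,-70,227),(41,6,307)])
for n in("side","top"):
  viewer.camera(n)
  for x in nets.find_in("upper_handle",n)[:2]: print(n,x["confidence"],((np.array(x["centre"])-[G[0],G[1],0])@R.from_euler('z',G[2]).as_matrix()*1000).round(1))
b=g2w(G,(-52,-70,0))[0]; rel([b[0],b[1],.40],down(np.radians(24.52)))
```

```text
ball top [ 42.50386176   2.61766458 320.59731002] [ 42.1723817    2.60261667 319.59051502]
side 0.92 [-15.5   7.7 188.4]
side 0.22 [ 29.7   8.8 291.6]
top 0.61 [-13.1 -24.8 231.1]
shift [-0.0944  0.0766  0.0762] turn [-0.0003  0.     -0.0001]
```

View pics/j_side.png

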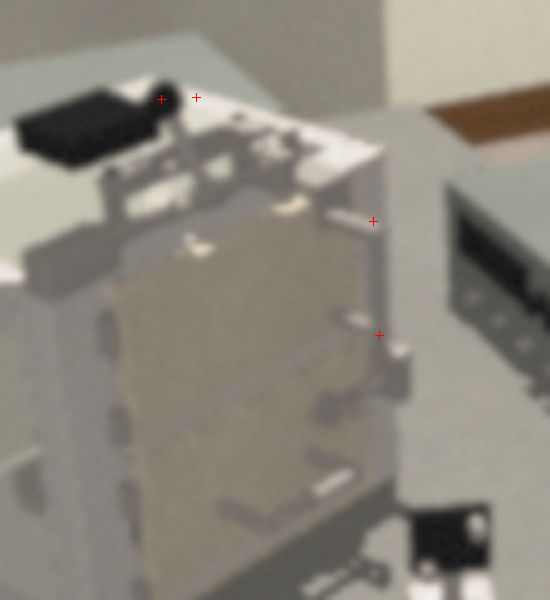

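View pics/j_w.png

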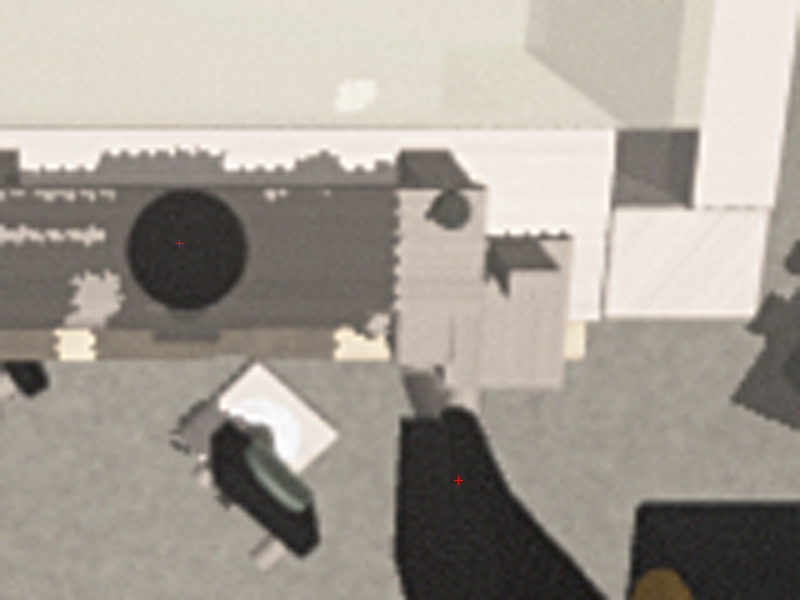

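{"name": "drive_tool", "arguments": {
  "plan": [
    {"rx": 0, "ry": 0, "rz": 0, "x": -0.047, "y": 0.038, "z": 0, "fingers": 0.6},
    {"rx": 0, "ry": 0, "rz": 0, "x": -0.0945, "y": 0.0765, "z": 0.02, "fingers": 0.6},
    {"rx": 0, "ry": 0, "rz": 0, "x": -0.0945, "y": 0.0765, "z": 0.076, "fingers": 0.6},
    {"rx": 0, "ry": 0, "rz": 0, "x": -0.0945, "y": 0.0765, "z": 0.11, "fingers": 0.6},
    {"rx": 0, "ry": 0, "rz": 0, "x": -0.0945, "y": 0.0765, "z": 0.11, "fingers": 0.6}
  ]
}}

```text
time: 10.07
ee_pos: [0.6062, 0.132, 0.3643]
eef_rot: [0.541, 0.841, -0.002, -0.002]
ft_force: [-0.2, -0.2, 1.1]
width: 0.052
```

Run:
```python
from h import *
st()
c=viewer.camera("wrist"); cv2.imwrite("pics/k.png",c["color"][:,:,::-1])
overlay(c,G,(240,170,400,290),5,"pics/k_w.png",[(-52,-70,227),(-12,-70,222),(-12,-100,236)])
```

```text
t 10.07 w 0.052 F_g [-0.15  0.26  1.11] tcp_g [-51.75 -69.2  364.28]
```

View pics/k_w.png

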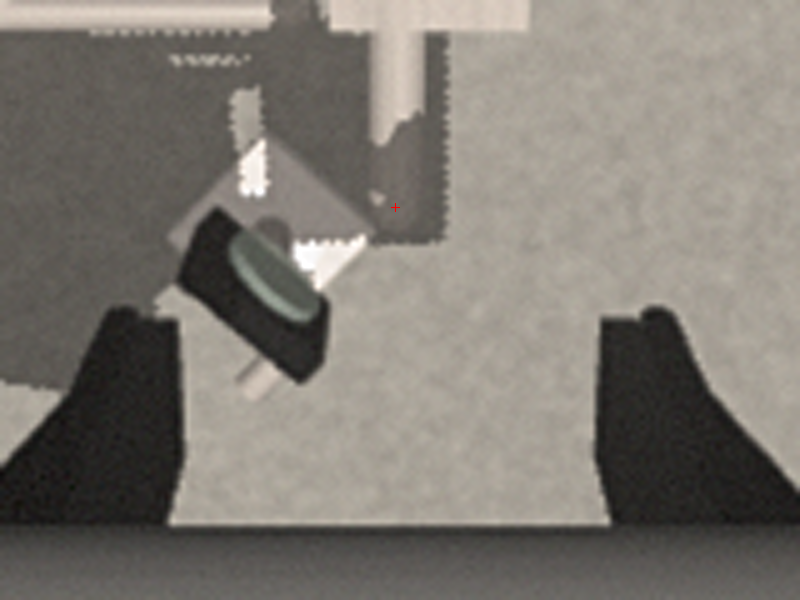

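{"name": "drive_tool", "arguments": {
  "plan": [
    {"rx": 0, "ry": 0, "rz": 0, "x": 0, "y": 0, "z": 0.05, "fingers": 0.6},
    {"rx": 0, "ry": 0, "rz": 0, "x": -0.0005, "y": 0.0005, "z": 0.09, "fingers": 0.6},
    {"rx": 0, "ry": 0, "rz": 0, "x": -0.0005, "y": 0.0005, "z": 0.097, "fingers": 0.6},
    {"rx": 0, "ry": 0, "rz": 0, "x": -0.0005, "y": 0.0005, "z": 0.097, "fingers": 0},
    {"rx": 0, "ry": 0, "rz": 0, "x": -0.0005, "y": 0.0005, "z": 0.097, "fingers": 0},
    {"rx": 0, "ry": 0, "rz": 0, "x": -0.0005, "y": 0.0005, "z": 0.097, "fingers": 0},
    {"rx": 0, "ry": 0, "rz": 0, "x": -0.0005, "y": 0.0005, "z": 0.097, "fingers": 0},
    {"rx": 0, "ry": 0, "rz": 0, "x": -0.0005, "y": 0.0005, "z": 0.097, "fingers": 0},
    {"rx": 0, "ry": 0, "rz": 0, "x": -0.0005, "y": 0.0005, "z": 0.097, "fingers": 0}
  ],
  "squeeze": 20
}}

```text
time: 11.25
ee_pos: [0.607, 0.1313, 0.2707]
eef_rot: [0.541, 0.841, -0.001, -0.001]
ft_force: [-8.1, -2.1, 5.8]
width: 0.0095
```

Run:
```python
from h import *
st()
s=monitor.read_state(); print(s["joint_positions"])
c=viewer.camera("wrist"); cv2.imwrite("pics/l.png",c["color"][:,:,::-1])
# arc rows in tool frame (tool x=gx, tool y=-gy), rel to current
p0=np.array([-52,-70.]);h=np.array([-6,100.])
for a in range(10,91,10):
    t=np.radians(-a); v=p0-h; q=h+[v[0]*np.cos(t)-v[1]*np.sin(t),v[0]*np.sin(t)+v[1]*np.cos(t)]; d=q-p0
    print(a,"x",round(d[0]/1000,4),"y",round(-d[1]/1000,4),"rz",round(a/360,4))
```

```text
t 11.25 w 0.0095 F_g [1.47 8.28 5.77] tcp_g [-52.78 -69.59 270.67]
[-0.67455025  0.3577977   0.49905525  1.52494445 -0.17459066  1.30651085
  0.27115768]
10 x -0.0288 y -0.0106 rz 0.0278
20 x -0.0554 y -0.026 rz 0.0556
30 x -0.0788 y -0.0458 rz 0.0833
40 x -0.0985 y -0.0693 rz 0.1111
50 x -0.1138 y -0.096 rz 0.1389
60 x -0.1242 y -0.1248 rz 0.1667
70 x -0.1295 y -0.1551 rz 0.1944
80 x -0.1294 y -0.1858 rz 0.2222
90 x -0.124 y -0.216 rz 0.25
```

View pics/l.png

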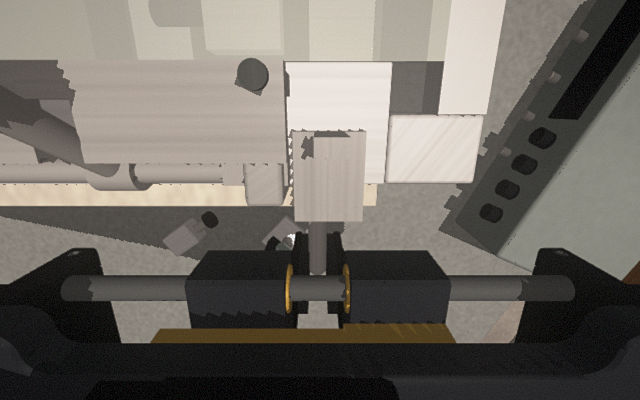

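{"name": "drive_tool", "arguments": {
  "plan": [
    {"rx": 0, "ry": 0, "rz": 0.0139, "x": -0.0146, "y": -0.0047, "z": 0, "fingers": 0},
    {"rx": 0, "ry": 0, "rz": 0.0278, "x": -0.0288, "y": -0.0106, "z": 0, "fingers": 0},
    {"rx": 0, "ry": 0, "rz": 0.0417, "x": -0.0425, "y": -0.0178, "z": 0, "fingers": 0},
    {"rx": 0, "ry": 0, "rz": 0.0556, "x": -0.0554, "y": -0.026, "z": 0, "fingers": 0},
    {"rx": 0, "ry": 0, "rz": 0.0556, "x": -0.0554, "y": -0.026, "z": 0, "fingers": 0}
  ],
  "squeeze": 20
}}

```text
time: 11.92
ee_pos: [0.6064, 0.0694, 0.2707]
eef_rot: [0.68, 0.733, -0.001, -0.001]
ft_force: [-6.2, 1.1, 3.9]
width: 0.0093
```

Run:
```python
from h import *
st()
s=monitor.read_state(); print(s["joint_positions"],s["torque"])
c=viewer.camera("side"); cv2.imwrite("pics/m.png",cv2.resize(c["color"][80:260,150:390,::-1],None,fx=3,fy=3))
p0=np.array([-52,-70.]);h=np.array([-6,100.])
def q(a):
    t=np.radians(-a); v=p0-h; return h+[v[0]*np.cos(t)-v[1]*np.sin(t),v[0]*np.sin(t)+v[1]*np.cos(t)]
for a in range(30,96,5):
    d=q(a)-q(20); t=np.radians(20); d=np.array([d[0]*np.cos(t)-d[1]*np.sin(t),d[0]*np.sin(t)+d[1]*np.cos(t)])
    print(a,"x",round(d[0]/1000,4),"y",round(-d[1]/1000,4),"rz",round((a-20)/360,4))
```

```text
t 11.93 w 0.0093 F_g [3.59 5.16 3.94] tcp_g [-108.75  -43.35  270.67]
[-0.64830852  0.34306369  0.58258006  1.55893222 -0.1938124   1.30020133
  0.03501016] [ 0.10034204  1.33474624 -0.00875647]
30 x -0.0288 y -0.0106 rz 0.0278
35 x -0.0424 y -0.0177 rz 0.0417
40 x -0.0554 y -0.026 rz 0.0556
45 x -0.0675 y -0.0354 rz 0.0694
50 x -0.0788 y -0.0458 rz 0.0833
55 x -0.0892 y -0.0571 rz 0.0972
60 x -0.0985 y -0.0693 rz 0.1111
65 x -0.1067 y -0.0823 rz 0.125
70 x -0.1138 y -0.096 rz 0.1389
75 x -0.1196 y -0.1102 rz 0.1528
80 x -0.1242 y -0.1248 rz 0.1667
85 x -0.1275 y -0.1398 rz 0.1806
90 x -0.1295 y -0.1551 rz 0.1944
95 x -0.1301 y -0.1704 rz 0.2083
```

View pics/m.png

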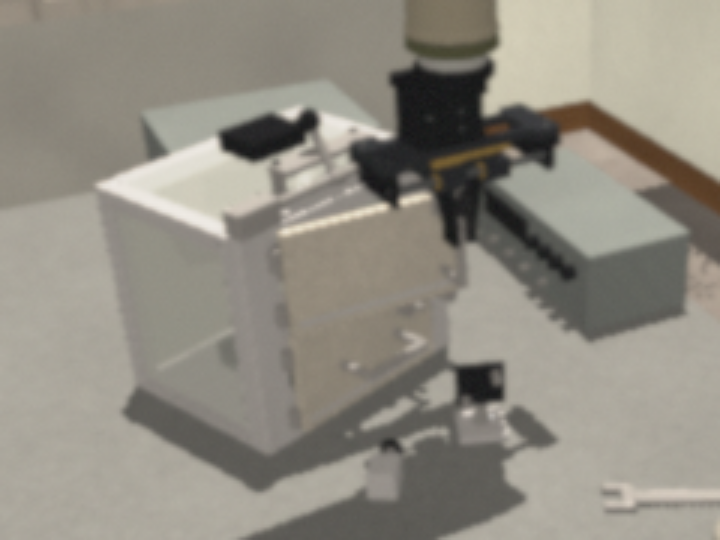

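Upper leaf moves out about 20°, lower stays shut, knob still parked. Continue to ~87°.

{"name": "drive_tool", "arguments": {
  "plan": [
    {"rx": 0, "ry": 0, "rz": 0.0139, "x": -0.0146, "y": -0.0047, "z": 0, "fingers": 0},
    {"rx": 0, "ry": 0, "rz": 0.0278, "x": -0.0288, "y": -0.0106, "z": 0, "fingers": 0},
    {"rx": 0, "ry": 0, "rz": 0.0417, "x": -0.0424, "y": -0.0177, "z": 0, "fingers": 0},
    {"rx": 0, "ry": 0, "rz": 0.0556, "x": -0.0554, "y": -0.026, "z": 0, "fingers": 0},
    {"rx": 0, "ry": 0, "rz": 0.0694, "x": -0.0675, "y": -0.0354, "z": 0, "fingers": 0},
    {"rx": 0, "ry": 0, "rz": 0.0833, "x": -0.0788, "y": -0.0458, "z": 0, "fingers": 0},
    {"rx": 0, "ry": 0, "rz": 0.0972, "x": -0.0892, "y": -0.0571, "z": 0, "fingers": 0},
    {"rx": 0, "ry": 0, "rz": 0.1111, "x": -0.0985, "y": -0.0693, "z": 0, "fingers": 0},
    {"rx": 0, "ry": 0, "rz": 0.1111, "x": -0.0985, "y": -0.0693, "z": 0, "fingers": 0}
  ],
  "squeeze": 20
}}

```text
time: 13.1
ee_pos: [0.5454, -0.0336, 0.2707]
eef_rot: [0.889, 0.457, 0.0, -0.0]
ft_force: [0.9, -0.6, -0.6]
width: 0.0092
```

Run:
```python
from h import *
st()
s=monitor.read_state(); print(s["joint_positions"],s["torque"])
c=viewer.camera("side"); cv2.imwrite("pics/n.png",cv2.resize(c["color"][80:260,150:390,::-1],None,fx=3,fy=3))
```

```text
t 13.1 w 0.0092 F_g [-0.93 -0.52 -0.62] tcp_g [-177.22   54.86  270.73]
[-0.67650225  0.19778793  0.7473275   1.73513416 -0.14133398  1.26353242
 -0.51724912] [-0.28616509  0.03558498 -0.0538781 ]
```

View pics/n.png

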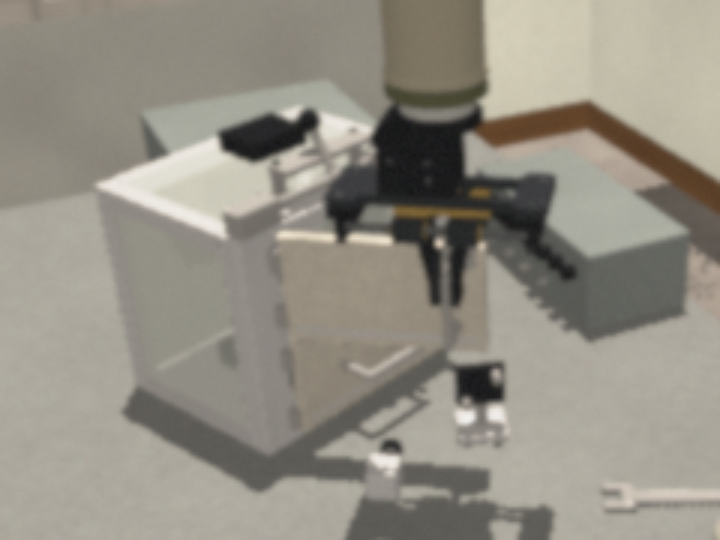

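{"name": "drive_tool", "arguments": {
  "plan": [
    {"rx": 0, "ry": 0, "rz": 0.0139, "x": -0.0146, "y": -0.0047, "z": 0, "fingers": 0},
    {"rx": 0, "ry": 0, "rz": 0.0278, "x": -0.0288, "y": -0.0106, "z": 0, "fingers": 0},
    {"rx": 0, "ry": 0, "rz": 0.0417, "x": -0.0424, "y": -0.0177, "z": 0, "fingers": 0},
    {"rx": 0, "ry": 0, "rz": 0.0556, "x": -0.0554, "y": -0.026, "z": 0, "fingers": 0},
    {"rx": 0, "ry": 0, "rz": 0.0694, "x": -0.0675, "y": -0.0354, "z": 0, "fingers": 0},
    {"rx": 0, "ry": 0, "rz": 0.0778, "x": -0.0744, "y": -0.0415, "z": 0, "fingers": 0},
    {"rx": 0, "ry": 0, "rz": 0.0778, "x": -0.0744, "y": -0.0415, "z": 0, "fingers": 0},
    {"rx": 0, "ry": 0, "rz": 0.0778, "x": -0.0744, "y": -0.0415, "z": 0, "fingers": 0}
  ],
  "squeeze": 20
}}

```text
time: 14.15
ee_pos: [0.4695, -0.0701, 0.2707]
eef_rot: [0.973, 0.23, 0.0, 0.001]
ft_force: [1.5, -5.4, -0.9]
width: 0.0091
```

{"name": "drive_tool", "arguments": {
  "plan": [
    {"rx": 0, "ry": 0, "rz": 0, "x": 0, "y": 0, "z": 0, "fingers": 0.4},
    {"rx": 0, "ry": 0, "rz": 0, "x": 0, "y": 0, "z": 0, "fingers": 0.4},
    {"rx": 0, "ry": 0, "rz": 0, "x": 0, "y": 0, "z": 0, "fingers": 0.4},
    {"rx": 0, "ry": 0, "rz": 0, "x": 0, "y": 0, "z": 0, "fingers": 0.4},
    {"rx": 0, "ry": 0, "rz": 0, "x": 0, "y": 0, "z": -0.04, "fingers": 0.4},
    {"rx": 0, "ry": 0, "rz": 0, "x": 0, "y": 0, "z": -0.08, "fingers": 0.4},
    {"rx": 0, "ry": 0, "rz": 0, "x": 0, "y": 0, "z": -0.12, "fingers": 0.4},
    {"rx": 0, "ry": 0, "rz": 0, "x": -0.03, "y": 0, "z": -0.15, "fingers": 0.4},
    {"rx": 0, "ry": 0, "rz": 0, "x": -0.03, "y": 0, "z": -0.15, "fingers": 0.4}
  ]
}}

```text
time: 15.28
ee_pos: [0.4419, -0.0841, 0.4228]
eef_rot: [0.974, 0.228, 0.002, -0.001]
ft_force: [0.0, 0.1, 0.3]
width: 0.0345
```

Run:
```python
from h import *
st()
c=viewer.camera("side"); cv2.imwrite("pics/o.png",cv2.resize(c["color"][80:260,150:390,::-1],None,fx=3,fy=3))
c=viewer.camera("top"); cv2.imwrite("pics/o_t.png",cv2.resize(c["color"][170:340,110:330,::-1],None,fx=3,fy=3))
```

```text
t 15.28 w 0.0345 F_g [ 0.05 -0.08  0.25] tcp_g [-180.19  170.06  422.79]
```

View pics/o.png

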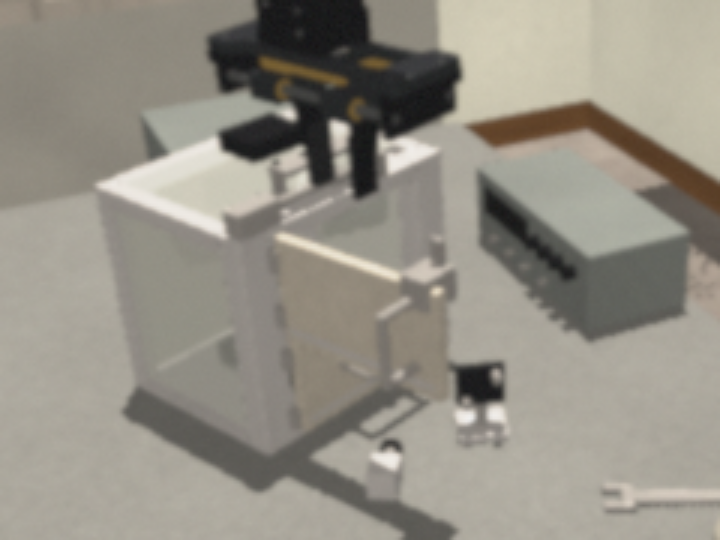

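View pics/o_t.png

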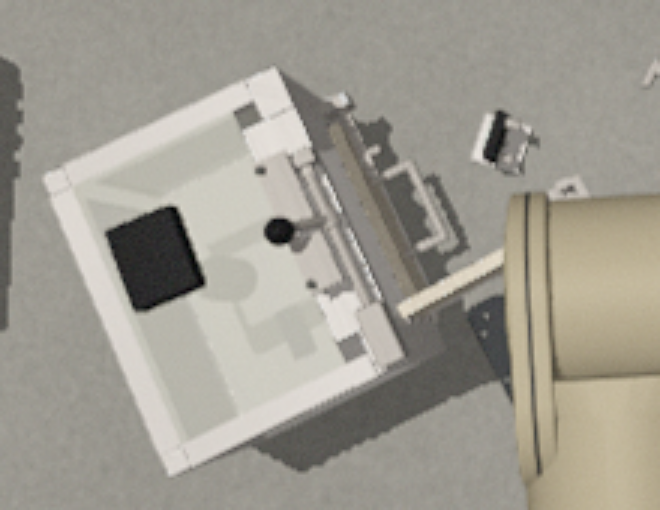

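```bash
python3 -c "
from h import *
st(); print(workorder.close_job()); st()"
```

```text
t 15.38 w 0.0347 F_g [ 0.35 -1.12  0.18] tcp_g [-178.89  169.12  420.37]
the job is handed in; nothing more can be done
None
the job is handed in; nothing more can be done
```

The upper half of the split door stands open at about a right angle. Its bolt is held back in the notch, and the job was handed in at about 15.4 s.

**Bolt:** I drew the upper bolt back about 27 mm; the wrist camera placed the notch middle at guard y ≈ 7. I tipped the handle about 32 mm at the knob, which is close to its stop, and let go. The wrist depth image then showed the knob still parked, at guard x ≈ 42, y ≈ 3 to 5. It looked the same in the last side and top pictures.

**Leaf:** I gripped the upper leaf's handle from above and followed the hinge arc to about 88°, then released and lifted clear. The last side and top pictures show it standing about square to the front.

**Everything else:** In those pictures the lower leaf is shut. The lens case, mirror mount and post clamp look unmoved, though I compared them only by eye. My last pictures were cropped to the enclosure, so I did not re-check the solvent bottle, driver and carton, and the spanner shows only in part. The arm's path stayed well away from all four.

**Checks that disagreed or went wrong:**
- My first move call was refused, before anything moved.
- The networks' positions for the upper handle varied by tens of mm between cameras. I used the fitted enclosure pose instead, checked against the wrist picture.
- With the 27 mm draw the stem stood about 1.2 mm short of the notch middle, so I corrected it before tipping.
- The wrist force was near zero once the arm was clear, and read about 1 N just before I handed in. I took that as noise.

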